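Put the caliper away in its latching case

TASK

Put the caliper away: press the orange thumb latch so that the sprung lid of its case pops fully open, lay the caliper gently into the matching cut-out in the foam so that it lies flat and fully down, then swing the lid over and press it until the latch snaps and keeps it shut. The plastic is thin, so feel your way and never push on the case, lid or latch with more than 25 N; leave the spring clamp, the mixing cup and the syringe where they are.

Things in the scene. Friction and masses are not known exactly. Their poses are not given: they have to be found in the camera images.
- case: Black caliper case, 113 deep x 248 wide x 34 mm high when shut, does not slide; its underside stands 0 to 4 mm above the table on rubber feet. Origin: centre of its underside; x from the latch side (front) to the hinge side (back), y along its length, z up. Rim 22 mm, yellow foam floor 6 mm, dark foam top 17 mm above the underside. Case, lid and latch crack above 25 N of push.
- case_nest (a point): Where point caliper_grip must come to lie, 38 mm from the case's centre towards -y, 14 mm above its underside; axes as the case. Fits one way only: caliper x and y opposite to case x and y (half a turn about z), jaws at the case's -y end. Play 3.5 mm in x with 3 mm bevels on top, 5.5 mm in y up to the end walls. Finger bays (floor 6 mm up), 28 mm beside the head on both sides, 62 mm long.
- lid_hinge (a point): Middle of the lid's hinge axis: 57.5 mm behind the case's centre (case +x), 22 mm above the underside. The axis runs along case y. The point turns with the lid.
- lid_front (a point): Point on the lid's outer face near its front edge, where to press it shut: 104.5 mm from the hinge axis, outer face 12 mm outwards from the plane of the hinge. It moves with the lid. Lid: stiff plate, 113 mm from hinge to front edge, 245 mm wide.
- lid (a joint): Lid angle in rad: about 0.004 shut and latched, 1.83 fully open (standing, leaning 15 degrees back). A spring opens it with 1 to 2 N at the front edge; it stays up by itself and comes up again if let go unlatched. In the last 3 mm a rubber seal on the front rim pushes back too, rising to about 12 N; the lid stops hard at -0.006, 1 mm below latched.
- latch (a joint): Rocker latch angle in rad: 0 at rest, hook over the lid's front lip; grows as the thumb pad is pressed down. At about 0.13 to 0.15 the lid is freed (4 to 5 N on the pad, 3 mm down); it stops hard at 0.21 (4 mm). Springs back when let go. Shutting, the lid pushes the hook aside at 6 to 8 N, then squeezes the seal; the hook snaps home (back to 0) at 12 to 15 N down near the lid's front edge.
- latch_pad (a point): Middle of the top of the orange thumb pad in front of the case, 32 mm wide (case y), 25 mm deep (case x), 18.5 mm above the case's underside; press it straight down. Its orange hook stands 33 mm high, 15 mm from this point towards the case.
- caliper_grip (a point): Digital caliper, closed, lying flat, 70 x 228 x 18 mm, 150 g, delicate. This point: middle of the width of the black head at its grip, 8 mm above the underside, 8 mm from the centre of mass; axes as the caliper: y along the beam to the jaws, z up. Head: 34 mm wide (x), from y -15 to +55 of here, widest 9 to 16 mm above the underside. Jaws y +50 to +76, x -44 to +26. Beam 16 mm wide to y -152.
- spring_clamp_1: Orange spring clamp, 52 x 110 x 19 mm, origin under its centre. Bystander, leave it alone.
- mix_cup_1: Clear mixing cup with a stirring stick, 66 x 66 x 85 mm, origin under its centre. Bystander, leave it alone.
- syringe: White syringe, 30 x 134 x 22 mm, origin under its centre. Bystander, leave it alone.

How it is judged:
By the outcome, as a careful person would: the job done as asked, in the order asked, and still so for the second after the job is handed in, with the robot touching nothing.
It also fails if it takes over 70 s, if anything falls off the work surface, if the arm or the gripper's body presses on something with over 40 N, if the wrist force passes 120 N, or if a joint passes its speed limit or range.

ROBOT

A 6-joint arm with a two-finger parallel gripper is mounted at the origin on a cart in front of the work surface, level with it; the furniture and walls round the work are solid. World frame = base frame: x ahead of the robot, y to its left, z up, the work surface at z = 0. Lengths are in m, angles in rad, forces in N, time in s.
With the tool pointing down it reaches from about 0.325 to 1 m from the base axis. Payload 5.1 kg.
Tool frame: the origin (TCP) lies midway between the tips of the shut fingers; the grasp point (between the pads) lies 19 mm behind it; z points along the fingers, y is the direction in which the jaws open and shut (so a half turn about z gives the same grasp; the last joint's range is limited). The gripper opens to 85 mm and grips with 20 to 120 N. Pads are 22 mm wide; open, the fingers measure 114 mm over their backs; the gripper's body (76 mm by 85 mm) begins 54 mm behind the grasp point. The pads swing forward as they close: fully open they stand 13 mm farther back than shut.
Start: joints at [-1.404, 0.124, 1.65, -0, 1.367, -0.083], TCP at [0.161, -0.63, 0.231] pointing down, gripper open.
Joint ranges: [-2.61, 2.61], [-1.02, 2.33], [0.03, 2.71], [-1.35, 4.49], [0.32, 2.68], [-2.91, 2.91]. Speed limits (rad/s): [2.57, 2.57, 3.14, 3.14, 3.14, 3.14].

INTERFACE

Orientations are given as a unit quaternion [w, x, y, z].
In Python, from plant import ctrl gives the robot as it stands. The module is installed in compiled form; this text tells all that it offers.
- The arm moves only by the shell command python3 -m handwheel 'ROWS' [OPENING]. ROWS is a JSON object of lists of equal length, an entry for each row: "delta_pos": the shift along the tool's x, y, z in mm, a list of three; "angular": the turn, a rotation vector about the tool's x, y, z in rad, a list of three. A call has 1 to 12 rows; each row is the pose to reach, as a shift and turn from the pose measured when the call began, along the tool's axes at that moment; what a row does not reach only later rows make up. A row lasts 1/12 s, in which the tool goes at most 41.7 mm and 7.16 degrees, less where a joint would pass 70% of its speed; a pose out of reach is approached as far as the arm can. A call with a gripper value outside its range is refused whole. OPENING is the opening, from 0 (shut) to 1 (fully open), set as the call begins (- or left out, the last holds). The fingers move at their own pace and stop on an object; the grip force is fixed at half the most. Time passes only in rows, so rows that repeat a pose let the fingers close. It gives the time, the measured TCP pose, the force and the opening at its end, in the units of the state.
- ctrl.read_state(): the state, without advancing time (a new reading comes with each control period).
- ctrl.camera(name): name is "scene" or "top"; returns (picture, depth): 384x512x3 uint8, blue, green, red; 384x512 float32, m along the optical axis (not along the pixel's ray), 0 where there is no reading.
- ctrl.camera_params(name): a dict with "fx", "fy", "cx", "cy" (pixels), "extrinsics" (4x4, takes a point from world to camera coordinates). Camera axes: x right, y down, z forward; pixel columns grow to the right and rows downward; lengths in m; the calibration is good to about 2 mm. A picture is of the moment at which its call begins. camera_params takes no time and is no camera call.
- ctrl.close_job(): hands the job in, once; it reports no verdict.
The state is a dict: "time": time; "joint_positions": joint angles; "joint_velocities": joint speeds; "effort": joint torques, N m; "tool_pos": TCP position; "tool_rot": TCP orientation; "contact_force": force on the tool from outside, world axes, zero at the start; "moment": the same for the moment, N m; "width": opening from 0.0 (shut) to 1.0 (fully open).
Only numpy, scipy, OpenCV 4.12 (cv2) and the standard library are available. Lean on these libraries where they do the work, as an engineer would, in place of code of your own. Each camera call takes 0.05 s, during which the arm holds its last target. There are 200 camera calls.

## Working session

There is one attempt and no reset: what is moved stays moved. The work goes in short steps, Python scripts to look and compute and a shell command to move; the robot and the scene stay as the last step left them, time stands still between calls to the robot, and variables do not carry over. Pictures are saved under pics/ and viewed, about 8 in all and at most 12, crops included, and the job is handed in when it is done.

```bash
mkdir -p pics; cat > h.py <<'E'
import numpy as np, cv2
from plant import ctrl
from scipy.spatial.transform import Rotation as R
def snap(n,fn=None):
    im,d=ctrl.camera(n)
    if fn: cv2.imwrite('pics/'+fn,im)
    return im,d
def pts(n,d):
    p=ctrl.camera_params(n); v,u=np.mgrid[:d.shape[0],:d.shape[1]]
    c=np.stack([(u-p['cx'])/p['fx']*d,(v-p['cy'])/p['fy']*d,d],-1)
    E=np.array(p['extrinsics']); w=(c-E[:3,3])@E[:3,:3]
    w[d==0]=np.nan; return w
def ray(n,u,v,z):
    p=ctrl.camera_params(n);E=np.array(p['extrinsics'])
    r=E[:3,:3].T@np.array([(u-p['cx'])/p['fx'],(v-p['cy'])/p['fy'],1]);o=-E[:3,:3].T@E[:3,3]
    return o+r*(z-o[2])/r[2]
def tool(target=None):
    s=ctrl.read_state();q=s['tool_rot'];r=R.from_quat([q[1],q[2],q[3],q[0]])
    print('t',s['time'],'tcp',np.round(s['tool_pos'],4),'F',np.round(s['contact_force'],1),'w',s['width'],'\nRot',np.round(r.as_matrix(),3).tolist())
    if target is not None: print('delta mm',np.round(r.inv().apply(np.array(target)-s['tool_pos'])*1000,1))
    return s,r
E
python3 - <<'E'
from h import *
for n in('scene','top'):
    im,d=snap(n,n+'0.png'); w=pts(n,d); np.savez(n+'0.npz',im=im,w=w)
    p=ctrl.camera_params(n);E=np.array(p['extrinsics']);print(n,p['fx'],-E[:3,:3].T@E[:3,3],E[2,:3])
a=[cv2.imread('pics/top0.png')]
cv2.imwrite('pics/top0b.png',cv2.resize(a[0],(800,600)))
tool()
E
```

```text
scene 454.1260605320191 [0.10723299 0.89016632 0.88770586] [ 0.39643128 -0.57307939 -0.71723235]
top 361.243203287865 [0.44397172 0.21655648 0.95149396] [ 0.15996633  0.00443293 -0.98711252]
t 0.1 tcp [ 0.1606 -0.6293  0.2302] F [-0.1  0.1  0.1] w 0.997667041140448 
Rot [[0.969, 0.247, -0.0], [0.247, -0.969, 0.002], [0.0, -0.002, -1.0]]
```

View pics/top0b.png

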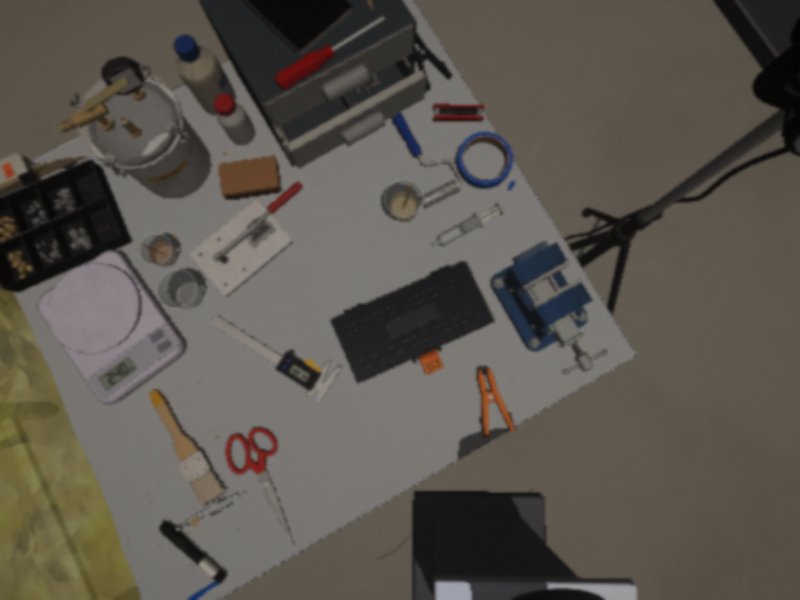

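View pics/scene0.png

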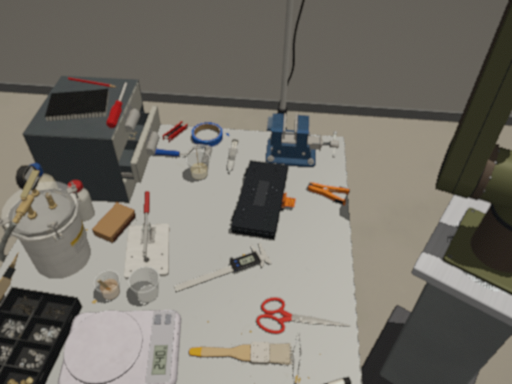

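The top view (800 px scale) shows the case shut at about (412,320) with its orange latch at (430,362). The caliper head is at (298,368), its beam runs to (215,320), and the jaws are at (325,382). The clamp is at (493,400), the syringe at (468,226) and the cup at (403,202). Next I measure the case and caliper.

```bash
cat > m.py <<'E'
from h import *
z=np.load('top0.npz'); im=z['im'];w=z['w']
hsv=cv2.cvtColor(im,cv2.COLOR_BGR2HSV); g=hsv[...,2]
def comp(m,u,v,k=3):
    m=cv2.morphologyEx(m.astype(np.uint8),cv2.MORPH_CLOSE,np.ones((k,k)))
    n,l,st,c=cv2.connectedComponentsWithStats(m); 
    uu,vv=min(((x,y) for y,x in np.argwhere(m)),key=lambda q:(q[0]-u)**2+(q[1]-v)**2)
    return l==l[vv,uu]
def rect(mask,zz,name):
    ys,xs=np.nonzero(mask); P=np.array([ray('top',x,y,zz)[:2] for x,y in zip(xs,ys)])
    r=cv2.minAreaRect((P*1000).astype(np.float32)); print(name,len(xs),'rect',np.round(r[0],1),np.round(r[1],1),round(r[2],2),'mean',P.mean(0).round(4)); return P,r
case=comp((g<75)&(hsv[...,1]<120),250,195,5)
rect(case,.036,'case'); print('depth z case', np.nanpercentile(w[case][:,2],[5,25,50,75,95]).round(4))
lat=comp((hsv[...,0]<18)&(hsv[...,1]>150)&(g>90),275,232)
rect(lat,.0205,'latch');print(np.nanpercentile(w[lat][:,2],[5,50,95]).round(4))
head=comp((g<75),190,237); rect(head,.018,'head')
o=np.round(np.nanmedian(w[150:155,200:205].reshape(-1,3),0),4);print('table near',[np.round(w[y,x],4).tolist() for x,y in((190,180),(220,260),(340,260))])
# scene
zs=np.load('scene0.npz');hs=cv2.cvtColor(zs['im'],cv2.COLOR_BGR2HSV);
ml=comp((hs[...,0]<18)&(hs[...,1]>150)&(hs[...,2]>90),289,201);print('scene latch',np.nanmedian(zs['w'][ml],0).round(4))
cr=im[190:265,130:225];crop=cv2.resize(cr,None,fx=6,fy=6,interpolation=cv2.INTER_CUBIC)
crs=zs['im'][240:300,170:280];crs=cv2.resize(crs,(570,311),interpolation=cv2.INTER_CUBIC)
v=np.zeros((600,800,3),np.uint8); c2=cv2.resize(im[150:270,130:330],(800,480)); v[:480]=c2; v=v[:480]
for p in (case,lat,head):
    q=cv2.resize(p.astype(np.uint8)[150:270,130:330],(800,480),interpolation=0); cs,_=cv2.findContours(q,0,1); cv2.drawContours(v,cs,-1,(0,255,0),1)
cv2.imwrite('pics/m1.png',v)
E
python3 m.py
```

```text
Traceback (most recent call last):
  File "m.py", line 13, in <module>
    rect(case,.036,'case'); print('depth z case', np.nanpercentile(w[case][:,2],[5,25,50,75,95]).round(4))
    ~~~~^^^^^^^^^^^^^^^^^^
  File "m.py", line 10, in rect
    ys,xs=np.nonzero(mask); P=np.array([ray('top',x,y,zz)[:2] for x,y in zip(xs,ys)])
                                        ~~~^^^^^^^^^^^^^^
  File "h.py", line 14, in ray
    p=ctrl.camera_params(n);E=np.array(p['extrinsics'])
ValueError: time passes only in moves, steps and waits
```

```bash
sed -i 's/ctrl.camera_params(n)/cp(n)/; s/^def snap/import functools\n@functools.lru_cache(None)\ndef cp(n): return ctrl.camera_params(n)\ndef snap/' h.py; python3 m.py
```

```text
case 4293 rect [557.3 198.8] [123.4 244.8] 24.89 mean [0.5578 0.2003]
depth z case [0.0285 0.0335 0.0347 0.0359 0.0375]
latch 136 rect [492. 167.] [29.7 30.8] 23.77 mean [0.4922 0.1676]
[0.017  0.0195 0.0333]
head 339 rect [477.6 384. ] [69.7 40. ] 58.55 mean [0.476  0.3866]
table near [[0.6273, 0.3961, 0.0004], [0.4175, 0.3098, 0.0006], [0.4213, -0.0003, 0.0017]]
scene latch [0.4929 0.1738 0.0196]
```

View pics/m1.png

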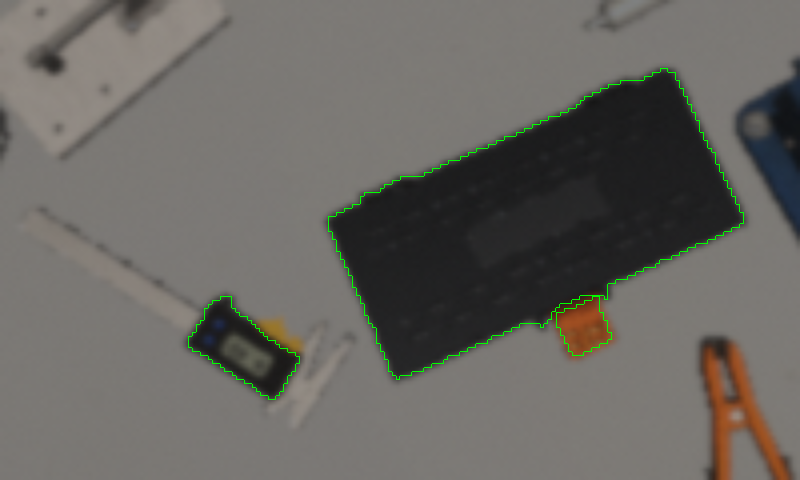

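The image mask shows case, latch pad and head cleanly. The case yaw is about 25°, and the caliper's +y points along world 238.5°. I now refine the front edge and pad, then move above the pad.

```bash
cat >> m.py <<'E'
print('-----')
P,_=rect(case,.0347,'case')
a=np.radians(24.9)
for it in range(3):
    c=np.array([np.cos(a),np.sin(a)]);e=np.array([-c[1],c[0]])
    s,t=P@c,P@e; t0=(t.min()+t.max())/2
    F=[];
    for k in np.arange(-.11,.111,.01):
        if abs(k)<.03: continue
        q=(abs(t-t0-k)<.003); F.append((k,s[q].min()))
    F=np.array(F); f=np.polyfit(F[:,0],F[:,1],1); a-=np.arctan(f[0])  # slope ds/dt
    print('yaw',np.degrees(a),'front s',f[1],'resid',np.std(F[:,1]-np.polyval(f,F[:,0])),'t0',t0,'width',t.max()-t.min())
ctr=c*(f[1]+.0555)+e*t0; print('case centre',ctr)
L=w[lat]; L=L[(L[:,2]<.024)]; Lc=np.median(L[:,:2],0); print('pad',Lc,'in case',(Lc-ctr)@c,(Lc-ctr)@e, 'extent',np.percentile((L[:,:2]-ctr)@c,[2,98]),np.percentile((L[:,:2]-ctr)@e,[2,98]))
pad=ctr+c*(-.0765)+e*0
tool([*Lc,.09])
E
python3 m.py | sed -n '/-----/,$p'
```

```text
-----
case 4293 rect [557.4 198.8] [123.5 245.1] 24.89 mean [0.558  0.2003]
yaw 25.000580263137277 front s 0.5341423823114774 resid 0.0004007967148308373 t0 -0.054417238079045735 width 0.24512569775383394
yaw 25.001000837692143 front s 0.5340463129462208 resid 0.00040025356414213 t0 -0.05542133834283208 width 0.24516371936775205
yaw 25.00100259566719 front s 0.5340459077785091 resid 0.00040025131745204134 t0 -0.05542546722519981 width 0.2451640155450614
case centre [0.55773039 0.19893008]
pad [0.49011398 0.16608635] in case -0.07516165845397743 -0.001189285596291506 extent [-0.08729666 -0.0643743 ] [-0.01473826  0.01361064]
t 0.1 tcp [ 0.1606 -0.6293  0.2302] F [-0.1  0.1  0.1] w 0.997667041140448 
Rot [[0.969, 0.247, -0.0], [0.247, -0.969, 0.002], [0.0, -0.002, -1.0]]
delta mm [ 515.9 -688.9  141.6]
```

```bash
python3 -m handwheel '{"delta_pos":[[514,-689,100],[514,-689,100],[514,-689,100],[514,-689,100],[514,-689,100],[514,-689,100],[514,-689,100],[514,-689,100],[514,-689,100],[514,-689,100],[514,-689,100],[514,-689,100]],"angular":[[0,0,-0.187],[0,0,-0.187],[0,0,-0.187],[0,0,-0.187],[0,0,-0.187],[0,0,-0.187],[0,0,-0.187],[0,0,-0.187],[0,0,-0.187],[0,0,-0.187],[0,0,-0.187],[0,0,-0.187]]}' 0; python3 -c "
from h import *
tool([.4879,.1664,.05])"
```

```text
time: 1.1
tool_pos: [0.3498, -0.1686, 0.1733]
tool_rot: [-0.001, 0.976, 0.216, 0.0]
contact_force: [-0.1, -0.6, 1.2]
width: -0.002
t 1.1 tcp [ 0.3498 -0.1686  0.1733] F [-0.1 -0.6  1.2] w -0.001963079007268996 
Rot [[0.906, 0.422, 0.0], [0.422, -0.906, 0.002], [0.001, -0.001, -1.0]]
delta mm [ 266.6 -245.2  123.8]
```

```bash
python3 -m handwheel '{"delta_pos":[[267,-245,70],[267,-245,70],[267,-245,70],[267,-245,70],[267,-245,70],[267,-245,70],[267,-245,70],[267,-245,70],[267,-245,120],[267,-245,120],[267,-245,120],[267,-245,120]],"angular":[[0,0,0],[0,0,0],[0,0,0],[0,0,0],[0,0,0],[0,0,0],[0,0,0],[0,0,0],[0,0,0],[0,0,0],[0,0,0],[0,0,0]]}'; python3 -c "
from h import *
im,d=snap('scene');cv2.imwrite('pics/s1.png',cv2.resize(im[150:250,220:353],(798,600)))
im2,d=snap('top');cv2.imwrite('pics/t1.png',cv2.resize(im2[150:270,200:360],(800,600)))
tool([.4879,.1664,.0185])"
```

```text
time: 2.1
tool_pos: [0.4867, 0.1665, 0.052]
tool_rot: [-0.001, 0.976, 0.217, -0.002]
contact_force: [-0.3, 0.3, 0.4]
width: -0.002
t 2.2 tcp [0.4888 0.1659 0.0549] F [-0.5 -0.8  0. ] w 0.0009754003533847445 
Rot [[0.907, 0.422, 0.001], [0.422, -0.907, 0.002], [0.002, -0.001, -1.0]]
delta mm [-0.7 -0.8 36.4]
```

View pics/s1.png

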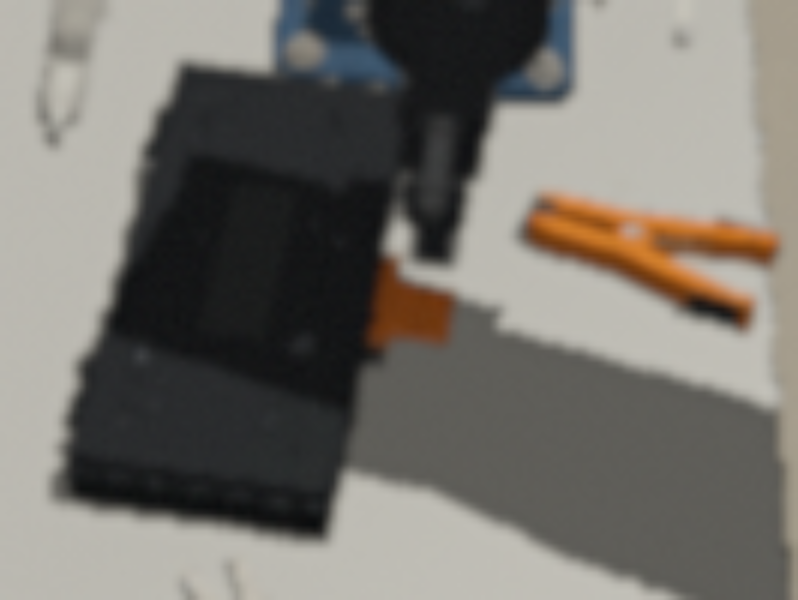

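The picture shows the shut fingers at (435,250) hovering above and slightly beyond the orange pad (405,310). That offset fits a tip 35 mm above the pad. I descend in small steps.

```bash
python3 -m handwheel '{"delta_pos":[[-1,-1,15],[-1,-1,26],[-1,-1,31],[-1,-1,33],[-1,-1,33],[-1,-1,33]],"angular":[[0,0,0],[0,0,0],[0,0,0],[0,0,0],[0,0,0],[0,0,0]]}' ; python3 -m handwheel '{"delta_pos":[[0,0,1],[0,0,1.5],[0,0,2],[0,0,2]],"angular":[[0,0,0],[0,0,0],[0,0,0],[0,0,0]]}'
```

```text
time: 2.7
tool_pos: [0.4878, 0.1663, 0.0224]
tool_rot: [-0.001, 0.976, 0.216, 0.001]
contact_force: [-0.1, -0.2, 0.3]
width: 0.002
time: 3.03
tool_pos: [0.4879, 0.1663, 0.0205]
tool_rot: [-0.001, 0.976, 0.216, 0.001]
contact_force: [-0.2, 0.2, -0.6]
width: -0.003
```

```bash
python3 -m handwheel '{"delta_pos":[[0,0,0.7],[0,0,1.2],[0,0,1.5],[0,0,1.5]],"angular":[[0,0,0],[0,0,0],[0,0,0],[0,0,0]]}' ; python3 -m handwheel '{"delta_pos":[[0,0,0.7],[0,0,1.2],[0,0,1.5],[0,0,1.5]],"angular":[[0,0,0],[0,0,0],[0,0,0],[0,0,0]]}'
```

```text
time: 3.37
tool_pos: [0.4878, 0.1663, 0.0189]
tool_rot: [-0.001, 0.976, 0.216, 0.001]
contact_force: [0.0, -0.4, -0.1]
width: -0.0
time: 3.7
tool_pos: [0.4878, 0.1663, 0.0177]
tool_rot: [-0.001, 0.976, 0.216, 0.001]
contact_force: [-1.3, -0.9, 3.1]
width: -0.002
```

```bash
python3 -m handwheel '{"delta_pos":[[0,0,0.7],[0,0,1.0],[0,0,1.2],[0,0,1.2]],"angular":[[0,0,0],[0,0,0],[0,0,0],[0,0,0]]}' ; python3 -m handwheel '{"delta_pos":[[0,0,0.6],[0,0,0.9],[0,0,0.9]],"angular":[[0,0,0],[0,0,0],[0,0,0]]}'
```

```text
time: 4.03
tool_pos: [0.4877, 0.1663, 0.0173]
tool_rot: [-0.001, 0.976, 0.216, 0.0]
contact_force: [-4.8, -1.3, 8.0]
width: 0.004
time: 4.28
tool_pos: [0.4877, 0.1662, 0.0172]
tool_rot: [-0.001, 0.976, 0.216, 0.0]
contact_force: [-3.4, -1.4, 7.4]
width: -0.001
```

```bash
python3 -c "
from h import *
im,d=snap('scene');im2,d2=snap('top')
v=np.hstack([cv2.resize(im[140:250,230:340],(400,400)),cv2.resize(im2[150:270,200:320],(400,400))]);cv2.imwrite('pics/s2.png',v)
tool()"
```

```text
t 4.3833 tcp [0.4877 0.1663 0.0172] F [-4.5 -0.7  8.3] w -0.00027031037220336037 
Rot [[0.907, 0.422, -0.0], [0.422, -0.907, 0.001], [0.0, -0.001, -1.0]]
```

View pics/s2.png

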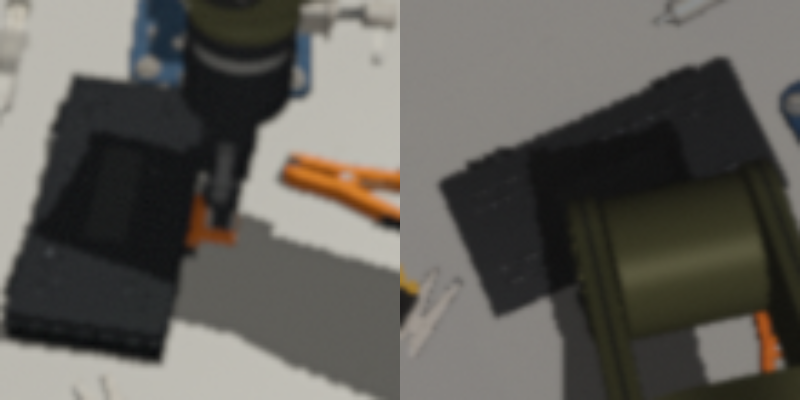

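The finger is on the pad at (220,225) with the lid still shut. The sideways force suggests the outward-rocking hook is meeting the finger. I lift, back off 6 mm from the case, and press again.

```bash
python3 -m handwheel '{"delta_pos":[[0,0,-5],[-6,0,-5],[-6,0,-4],[-6,0,-2.5],[-6,0,-2.5]],"angular":[[0,0,0],[0,0,0],[0,0,0],[0,0,0],[0,0,0]]}' ; python3 -m handwheel '{"delta_pos":[[0,0,1.2],[0,0,2],[0,0,2.5],[0,0,2.5]],"angular":[[0,0,0],[0,0,0],[0,0,0],[0,0,0]]}'; python3 -m handwheel '{"delta_pos":[[0,0,0.6],[0,0,1],[0,0,1.2],[0,0,1.2]],"angular":[[0,0,0],[0,0,0],[0,0,0],[0,0,0]]}'
```

```text
time: 4.8
tool_pos: [0.4817, 0.1635, 0.0191]
tool_rot: [-0.001, 0.976, 0.216, -0.0]
contact_force: [-0.5, -0.5, 0.7]
width: -0.003
time: 5.13
tool_pos: [0.4814, 0.1634, 0.0167]
tool_rot: [-0.0, 0.976, 0.216, -0.001]
contact_force: [-2.4, -1.5, 4.1]
width: -0.006
time: 5.47
tool_pos: [0.481, 0.1632, 0.0157]
tool_rot: [-0.0, 0.976, 0.216, -0.002]
contact_force: [-2.9, -0.3, 4.4]
width: -0.002
```

```bash
python3 -m handwheel '{"delta_pos":[[0,0,0.5],[0,0,0.9],[0,0,1],[0,0,1]],"angular":[[0,0,0],[0,0,0],[0,0,0],[0,0,0]]}'; python3 -c "
from h import *
im,d=snap('scene');w=pts('scene',d);np.save('w.npy',w)
m=(abs(w[...,0]-.5577)<.15)&(abs(w[...,1]-.1989)<.12)
C=np.array([.5577,.1989]);c=np.array([.9063,.4226]);P=w[m];s=(P[:,:2]-C)@c;t=(P[:,:2]-C)@np.array([-.4226,.9063]);q=(abs(s)<.05)&(abs(t)<.1)&(t>.03)
print(np.percentile(P[q][:,2],[5,50,95]));tool()"
```

```text
time: 5.8
tool_pos: [0.481, 0.1632, 0.0152]
tool_rot: [-0.0, 0.976, 0.216, -0.002]
contact_force: [-2.5, -0.7, 6.8]
width: 0.004
[0.00575229 0.056556   0.30636264]
t 5.85 tcp [0.4811 0.1632 0.0153] F [-3.5 -1.2  7.2] w -0.0015466520846008987 
Rot [[0.907, 0.422, -0.004], [0.422, -0.907, -0.0], [-0.004, -0.001, -1.0]]
```

```bash
python3 -m handwheel '{"delta_pos":[[-3,0,-8],[-20,0,-25],[-45,0,-60],[-60,0,-100],[-60,60,-140],[-60,100,-180],[-60,130,-220],[-60,160,-230],[-60,160,-230],[-60,160,-230],[-60,160,-230]],"angular":[[0,0,0],[0,0,0],[0,0,0],[0,0,0],[0,0,0],[0,0,0],[0,0,0],[0,0,0],[0,0,0],[0,0,0],[0,0,0]]}' 1; python3 -c "
from h import *
im,d=snap('scene');im2,d2=snap('top');np.savez('top2.npz',im=im2,w=pts('top',d2));np.savez('scene2.npz',im=im,w=pts('scene',d))
v=np.hstack([cv2.resize(im[100:300,150:350],(400,400)),cv2.resize(im2[110:270,140:340],(400,320)).copy() if 0 else cv2.resize(im2[110:310,140:340],(400,400))]);cv2.imwrite('pics/s3.png',v)
tool([.488,.401,.1])"
```

```text
time: 6.77
tool_pos: [0.4963, -0.0083, 0.2472]
tool_rot: [0.0, 0.977, 0.215, -0.0]
contact_force: [0.2, 0.3, -0.9]
width: 1.0
t 6.8667 tcp [ 0.4943 -0.0066  0.244 ] F [-0.4  0.2 -0. ] w 1.0041513043519363 
Rot [[0.907, 0.422, -0.006], [0.422, -0.907, 0.0], [-0.006, -0.003, -1.0]]
delta mm [ 167.2 -371.7  144.2]
```

View pics/s3.png

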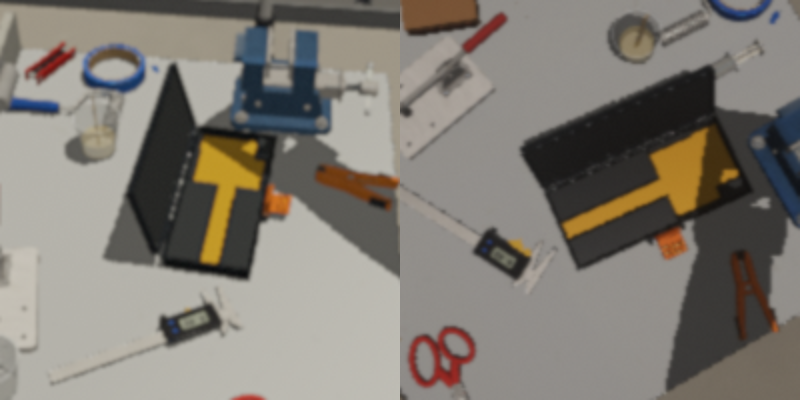

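The lid stands fully open in both views, the nest is clear and the caliper is undisturbed. Now I refine the caliper pose and the nest.

```bash
cat > m2.py <<'E'
from h import *
from scipy import ndimage
C=np.array([.5577,.1989])
for n in('top','scene'):
    z=np.load(n+'2.npz');im=z['im'];w=z['w'];g=cv2.cvtColor(im,cv2.COLOR_BGR2GRAY).astype(int)
    near=(np.hypot(w[...,0]-.479,w[...,1]-.385)<.055)
    m=cv2.morphologyEx(((g<70)&near).astype(np.uint8),cv2.MORPH_CLOSE,np.ones((7,7)))
    l,k=ndimage.label(m); m=l==1+np.argmax(ndimage.sum(m,l,range(1,k+1)))
    ys,xs=np.nonzero(m);P=np.array([ray(n,x,y,.016)[:2] for x,y in zip(xs,ys)])*1000
    r=cv2.minAreaRect(P.astype(np.float32));print(n,'head',np.round(r[0],1),np.round(r[1],1),round(r[2],1),'mean',P.mean(0).round(1),'depth med',np.nanmedian(w[m],0).round(4))
    # beam: brighter than table, away from head
    o=np.array([.488,.401]);d=np.array([.5225,.8526]);e=np.array([-d[1],d[0]])
    W=np.stack([ray(n,x,y,.006)[:2] for y in range(384) for x in range(512)]).reshape(384,512,2)-o
    s=W@d;t=W@e; hz=[];
    for a in np.arange(.03,.145,.005):
        q=(abs(s-a)<.0025)&(abs(t)<.03); tt=t[q];gg=g[q]; base=np.median(gg); wt=np.clip(gg-base-8,0,None)
        if wt.sum()>30: hz.append((a,(tt*wt).sum()/wt.sum()))
    hz=np.array(hz); f=np.polyfit(hz[:,0],hz[:,1],1); print(' beam n',len(hz),'off@0 mm',f[1]*1e3,'tilt deg',np.degrees(np.arctan(f[0])),'res',np.std(hz[:,1]-np.polyval(f,hz[:,0])))
    # yellow foam: long slot axis & pocket
    hsv=cv2.cvtColor(im,cv2.COLOR_BGR2HSV);Y=(hsv[...,0]>15)&(hsv[...,0]<35)&(hsv[...,1]>120)&(hsv[...,2]>50)
    ys,xs=np.nonzero(Y);Q=np.array([ray(n,x,y,.0065)[:2] for x,y in zip(xs,ys)])-C;c=np.array([.9063,.4226]);ee=np.array([-.4226,.9063])
    s=Q@c;t=Q@ee;q=(abs(s)<.06)&(abs(t)<.13);s=s[q];t=t[q]
    for a in np.arange(-.11,.12,.02):
        k=abs(t-a)<.004
        if k.sum()>3: print('  y%.0f x %.1f..%.1f'%(a*1e3,s[k].min()*1e3,s[k].max()*1e3),end='')
    print('\n y range',np.percentile(t,[.3,99.7])*1e3)
E
python3 m2.py
```

```text
top head [477.5 384.3] [67.1 37.9] 59.0 mean [475.9 386.4] depth med [0.4751 0.3867 0.017 ]
 beam n 3 off@0 mm 5.633310665896814 tilt deg 2.724168096822403 res 0.0003233992044805668
  y-110 x -29.6..50.2  y-90 x -27.0..50.7  y-70 x -42.9..47.5  y-50 x -43.8..47.8  y-30 x -45.6..48.1  y-10 x -13.5..12.6  y10 x -13.1..12.9  y30 x -13.0..11.9  y50 x -12.6..12.3  y70 x -13.3..12.6  y90 x -12.9..12.9  y110 x -12.6..12.2
 y range [-119.90149066  118.30787458]
scene head [473.2 389.2] [65.9 35.5] 59.6 mean [472.1 390.6] depth med [0.4718 0.3914 0.0167]Traceback (most recent call last):
  File "m2.py", line 18, in <module>
    hz=np.array(hz); f=np.polyfit(hz[:,0],hz[:,1],1); print(' beam n',len(hz),'off@0 mm',f[1]*1e3,'tilt deg',np.degrees(np.arctan(f[0])),'res',np.std(hz[:,1]-np.polyval(f,hz[:,0])))
                                  ~~^^^^^
IndexError: too many indices for array: array is 1-dimensional, but 2 were indexed
```

```bash
python3 -m handwheel '{"delta_pos":[[166,-373,40],[166,-373,40],[166,-373,40],[166,-373,40],[166,-373,40],[166,-373,40],[166,-373,40],[166,-373,40],[166,-373,40],[166,-373,100],[166,-373,164],[166,-373,164]],"angular":[[0,0,-0.1],[0,0,-0.2],[0,0,-0.3],[0,0,-0.4],[0,0,-0.5],[0,0,-0.593],[0,0,-0.593],[0,0,-0.593],[0,0,-0.593],[0,0,-0.593],[0,0,-0.593],[0,0,-0.593]]}' 1; python3 -c "
from h import *
im,d=snap('scene');im2,d2=snap('top')
v=np.hstack([cv2.resize(im[180:330,150:300],(400,400)),cv2.resize(im2[160:310,110:260],(400,400))]);cv2.imwrite('pics/s4.png',v)
tool([.4877,.402,.003])"
```

```text
time: 7.87
tool_pos: [0.4838, 0.4026, 0.0869]
tool_rot: [-0.002, 0.87, 0.494, -0.003]
contact_force: [-0.6, -0.9, -1.4]
width: 0.998
t 7.9667 tcp [0.4783 0.3978 0.0782] F [-1.2 -0.4 -1.2] w 0.998237595983846 
Rot [[0.513, 0.858, -0.023], [0.858, -0.513, -0.011], [-0.021, -0.014, -1.0]]
delta mm [10.   7.  74.9]
```

View pics/s4.png

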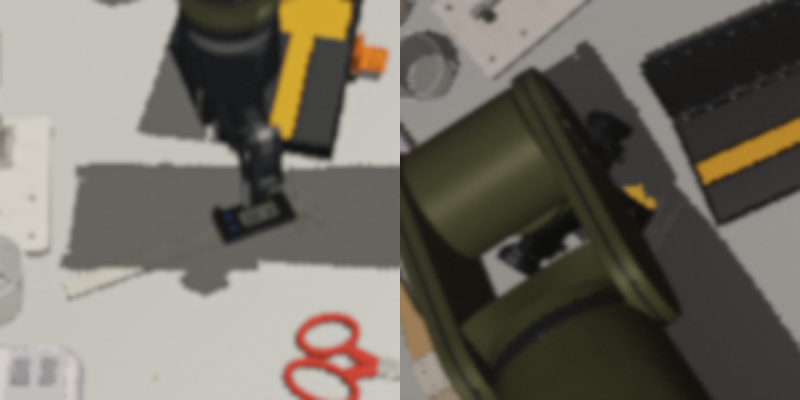

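```bash
python3 -m handwheel '{"delta_pos":[[10,7,20],[10,7,35],[10,7,35],[10,7,35],[10,7,35]],"angular":[[0,0,0],[0,0,0],[0,0,0],[0,0,0],[0,0,0]]}' 1; python3 -c "
from h import *
tool([.4877,.402,.003])"
```

```text
time: 8.38
tool_pos: [0.4893, 0.4028, 0.0449]
tool_rot: [-0.001, 0.87, 0.494, -0.011]
contact_force: [-0.6, 0.8, 1.2]
width: 1.002
t 8.3833 tcp [0.4893 0.4028 0.0449] F [-0.6  0.8  1.2] w 1.0021992266623085 
Rot [[0.513, 0.858, -0.021], [0.858, -0.513, -0.009], [-0.019, -0.013, -1.0]]
delta mm [-0.7 -0.4 42. ]
```

```bash
python3 -m handwheel '{"delta_pos":[[-1,0,12],[-1,0,24],[-1,0,33],[-1,0,38],[-1,0,38],[-1,0,38]],"angular":[[-0.013,0.019,0],[-0.013,0.019,0],[-0.013,0.019,0],[-0.013,0.019,0],[-0.013,0.019,0],[-0.013,0.019,0]]}' 1; python3 -c "
from h import *
tool([.4877,.402,.003])"
```

```text
time: 8.88
tool_pos: [0.4879, 0.4015, 0.0067]
tool_rot: [-0.0, 0.87, 0.493, -0.0]
contact_force: [-0.3, 0.8, -0.9]
width: 0.999
t 8.8833 tcp [0.4879 0.4015 0.0067] F [-0.3  0.8 -0.9] w 0.9988593449943989 
Rot [[0.513, 0.858, -0.0], [0.858, -0.513, -0.0], [-0.0, -0.0, -1.0]]
delta mm [ 0.4 -0.4  3.7]
```

```bash
python3 -m handwheel '{"delta_pos":[[0,0,2.5],[0,0,2.5],[0,0,2.5],[0,0,2.5],[0,0,2.5],[0,0,2.5],[0,0,2.5],[0,0,2.5],[0,0,2.5]],"angular":[[0,0,0],[0,0,0],[0,0,0],[0,0,0],[0,0,0],[0,0,0],[0,0,0],[0,0,0],[0,0,0]]}' 0; python3 -m handwheel '{"delta_pos":[[0,0,-5],[0,0,-15],[0,0,-25],[0,0,-40],[0,0,-60],[0,0,-60],[0,0,-60]],"angular":[[0,0,0],[0,0,0],[0,0,0],[0,0,0],[0,0,0],[0,0,0],[0,0,0]]}'
```

```text
time: 9.63
tool_pos: [0.4884, 0.4018, 0.0048]
tool_rot: [-0.0, 0.87, 0.493, 0.0]
contact_force: [0.7, 0.5, 4.6]
width: 0.378
time: 10.22
tool_pos: [0.4897, 0.4027, 0.0674]
tool_rot: [-0.0, 0.87, 0.493, 0.003]
contact_force: [-0.9, -0.4, -1.7]
width: 0.379
```

```bash
python3 -m handwheel '{"delta_pos":[[0,0,-30],[0,0,-60],[0,0,-90],[0,0,-120],[0,0,-125],[0,0,-125],[0,0,-125],[0,0,-125],[0,0,-125],[0,0,-125],[0,0,-125]],"angular":[[0,0,-0.12],[0,0,-0.24],[0,0,-0.36],[0,0,-0.48],[0,0,-0.6],[0,0,-0.72],[0,0,-0.84],[0,0,-0.976],[0,0,-0.976],[0,0,-0.976],[0,0,-0.976]]}'; python3 -c "
from h import *
tool([.5735,.1645,.1])"
```

```text
time: 11.13
tool_pos: [0.4888, 0.402, 0.1915]
tool_rot: [0.001, 0.538, 0.843, 0.002]
contact_force: [0.0, -0.9, -1.4]
width: 0.378
t 11.1333 tcp [0.4888 0.402  0.1915] F [ 0.  -0.9 -1.4] w 0.37761638271856174 
Rot [[-0.421, 0.907, 0.003], [0.907, 0.421, 0.002], [0.001, 0.004, -1.0]]
delta mm [-251.2  -23.6   91.2]
```

```bash
python3 -m handwheel '{"delta_pos":[[-30,-3,0],[-65,-6,0],[-105,-10,0],[-145,-14,0],[-185,-18,0],[-220,-21,5],[-240,-23,30],[-251,-24,65],[-251,-24,100],[-251,-24,115],[-251,-24,115],[-251,-24,115]],"angular":[[0,0,0],[0,0,0],[0,0,0],[0,0,0],[0,0,0],[0,0,0],[0,0,0],[0,0,0],[0,0,0],[0,0,0],[0,0,0],[0,0,0]]}'; python3 -c "
from h import *
im,d=snap('scene');im2,d2=snap('top');np.savez('scene3.npz',im=im,w=pts('scene',d));np.savez('top3.npz',im=im2,w=pts('top',d2))
v=np.hstack([cv2.resize(im[140:260,200:320],(400,400)),cv2.resize(im2[140:260,180:300],(400,400))]);cv2.imwrite('pics/s5.png',v)
tool([.5735,.1645,.01])"
```

```text
time: 12.13
tool_pos: [0.5724, 0.1644, 0.0752]
tool_rot: [-0.0, 0.538, 0.843, 0.001]
contact_force: [-0.3, -0.4, -0.0]
width: 0.379
t 12.2333 tcp [0.5746 0.1651 0.0783] F [-0.4 -0.  -1.4] w 0.37392014684819436 
Rot [[-0.421, 0.907, 0.007], [0.907, 0.421, 0.003], [0.0, 0.007, -1.0]]
delta mm [-0.1 -1.7 68.3]
```

View pics/s5.png

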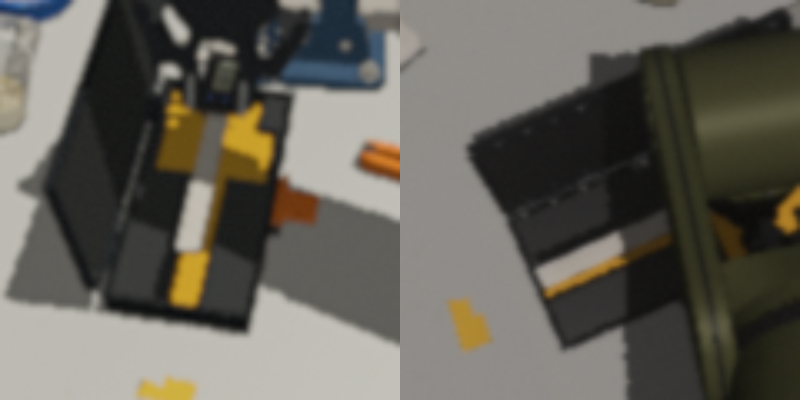

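```bash
cat > m3.py <<'E'
from h import *
C=np.array([.5577,.1989]);c=np.array([.9063,.4226]);e=np.array([-.4226,.9063])
for n in('top','scene'):
    z=np.load(n+'3.npz');im=z['im'];w=z['w'];hsv=cv2.cvtColor(im,cv2.COLOR_BGR2HSV)
    s=(w[...,:2]-C)@c;t=(w[...,:2]-C)@e
    m=(w[...,2]>.055)&(w[...,2]<.11)&(abs(s)<.05)&(t>0)&(t<.16)&(hsv[...,1]<60)&(hsv[...,2]>80)
    zz=np.median(w[m][:,2]);ys,xs=np.nonzero(m);P=np.array([ray(n,x,y,zz)[:2] for x,y in zip(xs,ys)])-C
    S=P@c*1e3;T=P@e*1e3;print(n,m.sum(),'z',zz.round(4),'tmax',T.max().round(1),np.percentile(T,97).round(1),'tmin',T.min().round(1))
    for a in range(40,120,15):
        k=abs(T-a)<4
        if k.any(): print('  t',a,'s',S[k].min().round(1),S[k].max().round(1),'mean',S[k].mean().round(1))
    Y=(hsv[...,0]>15)&(hsv[...,0]<35)&(hsv[...,1]>120)&(hsv[...,2]>40)
    ys,xs=np.nonzero(Y);Q=np.array([ray(n,x,y,.0065)[:2] for x,y in zip(xs,ys)])-C;S=Q@c*1e3;T=Q@e*1e3;k=(abs(S)<30)&(T>60)&(T<130)
    print('  foam slot',S[k].min().round(1),S[k].max().round(1),'t end',T[k].max().round(1))
E
python3 m3.py
```

```text
top 168 z 0.0808 tmax 113.4 111.5 tmin 47.0
  t 55 s -9.5 4.8 mean -2.4
  t 70 s -9.0 4.1 mean -2.4
  t 85 s -9.6 4.6 mean -2.8
  t 100 s -10.3 4.0 mean -3.1
  t 115 s -8.5 4.5 mean -2.5
  foam slot -13.3 -4.7 t end 119.4
scene 218 z 0.0787 tmax 118.3 113.1 tmin -2.0
  t 40 s -10.3 2.5 mean -4.7
  t 55 s -12.0 3.1 mean -3.9
  t 70 s -12.4 3.1 mean -4.8
  t 85 s -12.2 2.6 mean -4.6
  t 100 s -12.6 2.6 mean -5.3
  t 115 s -12.4 2.1 mean -3.8
  foam slot -14.2 12.7 t end 111.6
```

The scene view shows the caliper held above its cut-out, beam along the slot from (215,110) to (190,250). The top view agrees: beam end at case y ≈ +113.5 against a nominal 114, and sideways within about 2 mm. I lower it.

```bash
python3 -m handwheel '{"delta_pos":[[0,0,15],[0,0,30],[0,0,40],[0,0,46],[0,0,46],[0,0,46]],"angular":[[0.007,0,0],[0.007,0,0],[0.007,0,0],[0.007,0,0],[0.007,0,0],[0.007,0,0]]}'; python3 -m handwheel '{"delta_pos":[[0,0,3],[0,0,6],[0,0,9],[0,0,9],[0,0,9]],"angular":[[0,0,0],[0,0,0],[0,0,0],[0,0,0],[0,0,0]]}'; python3 -c "
from h import *
tool([.5745,.165,.011])"
```

```text
time: 12.73
tool_pos: [0.5748, 0.1653, 0.0322]
tool_rot: [-0.0, 0.538, 0.843, 0.0]
contact_force: [0.3, 0.9, -1.3]
width: 0.376
time: 13.15
tool_pos: [0.5747, 0.1652, 0.023]
tool_rot: [-0.0, 0.538, 0.843, -0.0]
contact_force: [0.2, 0.4, -1.7]
width: 0.378
t 13.15 tcp [0.5747 0.1652 0.023 ] F [ 0.2  0.4 -1.7] w 0.3783965580394472 
Rot [[-0.421, 0.907, -0.0], [0.907, 0.421, -0.0], [0.0, -0.0, -1.0]]
delta mm [-0.1 -0.3 12. ]
```

```bash
python3 -m handwheel '{"delta_pos":[[0,0,1.5],[0,0,3],[0,0,4],[0,0,4]],"angular":[[0,0,0],[0,0,0],[0,0,0],[0,0,0]]}'; python3 -m handwheel '{"delta_pos":[[0,0,1.5],[0,0,3],[0,0,3.5],[0,0,3.5]],"angular":[[0,0,0],[0,0,0],[0,0,0],[0,0,0]]}'; python3 -m handwheel '{"delta_pos":[[0,0,1],[0,0,2],[0,0,2.5],[0,0,2.5]],"angular":[[0,0,0],[0,0,0],[0,0,0],[0,0,0]]}'
```

```text
time: 13.48
tool_pos: [0.5745, 0.1652, 0.0187]
tool_rot: [-0.0, 0.538, 0.843, -0.0]
contact_force: [-0.3, 0.5, -0.6]
width: 0.377
time: 13.82
tool_pos: [0.5743, 0.1652, 0.0149]
tool_rot: [-0.001, 0.538, 0.843, -0.0]
contact_force: [0.5, -0.8, -1.3]
width: 0.377
time: 14.15
tool_pos: [0.5741, 0.1651, 0.0122]
tool_rot: [-0.001, 0.538, 0.843, -0.001]
contact_force: [0.4, -0.6, -1.7]
width: 0.378
```

Going in without resistance.

```bash
python3 -m handwheel '{"delta_pos":[[0,0,0.6],[0,0,1.2],[0,0,1.2],[0,0,1.2]],"angular":[[0,0,0],[0,0,0],[0,0,0],[0,0,0]]}'; python3 -m handwheel '{"delta_pos":[[0,0,0.5],[0,0,1],[0,0,1],[0,0,1]],"angular":[[0,0,0],[0,0,0],[0,0,0],[0,0,0]]}'
```

```text
time: 14.48
tool_pos: [0.5741, 0.1651, 0.0109]
tool_rot: [-0.001, 0.538, 0.843, -0.001]
contact_force: [0.1, -0.2, -2.0]
width: 0.374
time: 14.82
tool_pos: [0.5742, 0.1651, 0.0108]
tool_rot: [-0.001, 0.538, 0.843, -0.001]
contact_force: [-4.0, 0.3, 5.3]
width: 0.376
```

```bash
python3 -m handwheel '{"delta_pos":[[0,0,0],[0,0,0],[0,0,0],[0,0,0],[0,0,-0.5]],"angular":[[0,0,0],[0,0,0],[0,0,0],[0,0,0],[0,0,0]]}' 0.55;  python3 -m handwheel '{"delta_pos":[[0,0,-5],[0,0,-15],[0,0,-40],[0,0,-80],[0,0,-120],[0,0,-160],[0,0,-180],[0,0,-180],[0,0,-180]],"angular":[[0,0,0],[0,0,0],[0,0,0],[0,0,0],[0,0,0],[0,0,0],[0,0,0],[0,0,0],[0,0,0]]}'
python3 -m handwheel '{"delta_pos":[[0,-30,0],[0,-70,0],[0,-110,0],[0,-150,0],[0,-180,0],[0,-180,0],[0,-180,0]],"angular":[[0,0,0],[0,0,0],[0,0,0],[0,0,0],[0,0,0],[0,0,0],[0,0,0]]}' 0; python3 -c "
from h import *
im,d=snap('scene');im2,d2=snap('top');np.savez('scene4.npz',im=im,w=pts('scene',d));np.savez('top4.npz',im=im2,w=pts('top',d2))
v=np.hstack([cv2.resize(im[140:260,200:320],(400,400)),cv2.resize(im2[130:250,190:310],(400,400))]);cv2.imwrite('pics/s6.png',v)
w=pts('scene',d);C=np.array([.5577,.1989]);c=np.array([.9063,.4226]);e=np.array([-.4226,.9063])
s=(w[...,:2]-C)@c;t=(w[...,:2]-C)@e
for a in range(-110,120,15):
  k=(abs(s)<.007)&(abs(t-a/1e3)<.006); 
  if k.any(): print(a,np.round(np.median(w[k][:,2])*1e3,1),end='; ')
tool()"
```

```text
time: 15.23
tool_pos: [0.5741, 0.1651, 0.0112]
tool_rot: [-0.001, 0.538, 0.843, -0.001]
contact_force: [-0.1, -0.7, -0.4]
width: 0.551
time: 15.98
tool_pos: [0.5757, 0.1654, 0.1944]
tool_rot: [0.001, 0.538, 0.843, 0.001]
contact_force: [0.4, -0.6, -1.1]
width: 0.552
time: 16.57
tool_pos: [0.4107, 0.0892, 0.1922]
tool_rot: [0.0, 0.538, 0.843, 0.001]
contact_force: [-0.2, -0.7, 0.0]
width: 0.0
-110 14.6; -95 15.5; -80 22.3; -65 23.9; -50 22.8; -35 23.0; -20 18.2; -5 14.5; 10 15.0; 25 14.7; 40 14.0; 55 14.3; 70 14.3; 85 13.7; 100 14.6; 115 15.5; t 16.6667 tcp [0.4125 0.0898 0.1932] F [ 0.8 -0.4 -0.3] w -0.0031914136888765423 
Rot [[-0.421, 0.907, 0.002], [0.907, 0.421, 0.001], [-0.0, 0.002, -1.0]]
```

View pics/s6.png

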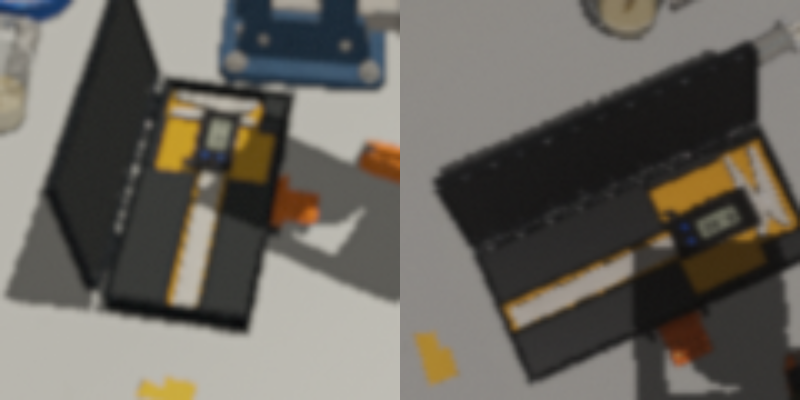

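The caliper lies flat in the cut-out: beam top is level at 14–15 mm along its length and the head top is 23 mm. The top view shows yellow foam visible on both sides of the beam. Next, over and behind the lid.

```bash
python3 -m handwheel '{"delta_pos":[[10,35,0],[20,75,0],[37,115,0],[37,155,0],[37,195,0],[37,235,0],[37,275,0],[37,303,0],[37,303,0],[37,303,0],[37,303,0]],"angular":[[0,0,0],[0,0,0],[0,0,0],[0,0,0],[0,0,0],[0,0,0],[0,0,0],[0,0,0],[0,0,0],[0,0,0],[0,0,0]]}' 0; cat > st.py <<'E'
from h import *
C=np.array([.5577,.1989]);c=np.array([.9063,.4226]);e=np.array([-.4226,.9063])
s,r=tool(); p=np.array(s['tool_pos']);print('s,t,z mm',((p[:2]-C)@c*1e3).round(1),((p[:2]-C)@e*1e3).round(1),(p[2]*1e3).round(1))
E
python3 st.py
```

```text
time: 17.58
tool_pos: [0.6717, 0.2512, 0.192]
tool_rot: [-0.0, 0.538, 0.843, -0.0]
contact_force: [0.4, 0.0, 0.7]
width: -0.002
t 17.5833 tcp [0.6717 0.2512 0.192 ] F [0.4 0.  0.7] w -0.001947738998598065 
Rot [[-0.421, 0.907, -0.001], [0.907, 0.421, -0.0], [0.0, -0.001, -1.0]]
s,t,z mm 125.4 -0.8 192.0
```

```bash
python3 -m handwheel '{"delta_pos":[[0,0,30],[0,0,60],[0,0,74],[0,0,76],[0,0,76],[0,-6,76],[0,-12,76],[0,-15,76],[0,-15,76]],"angular":[[0,0,0],[0,0,0],[0,0,0],[0,0,0],[0,0,0],[0,0,0],[0,0,0],[0,0,0],[0,0,0]]}'; python3 -m handwheel '{"delta_pos":[[0,-3,-1],[0,-6,-2],[0,-10,-3],[0,-14,-4],[0,-14,-4]],"angular":[[0,0,0],[0,0,0],[0,0,0],[0,0,0],[0,0,0]]}'; python3 st.py
```

```text
time: 18.33
tool_pos: [0.6588, 0.245, 0.1185]
tool_rot: [0.001, 0.538, 0.843, 0.001]
contact_force: [-0.2, 1.0, 0.7]
width: 0.001
time: 18.75
tool_pos: [0.6463, 0.2391, 0.1239]
tool_rot: [0.002, 0.538, 0.843, 0.002]
contact_force: [2.0, 0.6, 4.4]
width: -0.0
t 18.75 tcp [0.6463 0.2391 0.1239] F [2.  0.6 4.4] w -0.0003012310672413605 
Rot [[-0.421, 0.907, 0.005], [0.907, 0.421, 0.002], [-0.001, 0.006, -1.0]]
s,t,z mm 97.3 -1.0 123.9
```

```bash
python3 -m handwheel '{"delta_pos":[[0,0,0],[0,0,0]],"angular":[[0,0,0],[0,0,0]]}'; python3 -c "
from h import *
im,d=snap('scene');im2,d2=snap('top')
v=np.hstack([cv2.resize(im[120:240,200:320],(400,400)),cv2.resize(im2[110:230,190:310],(400,400))]);cv2.imwrite('pics/s7.png',v)"; python3 st.py
```

```text
time: 18.92
tool_pos: [0.6462, 0.239, 0.1239]
tool_rot: [0.002, 0.538, 0.843, 0.002]
contact_force: [1.5, 0.9, 4.3]
width: -0.001
t 19.0167 tcp [0.6464 0.2391 0.1239] F [1.1 1.1 2.5] w -0.002249140052091742 
Rot [[-0.421, 0.907, 0.006], [0.907, 0.421, 0.002], [-0.001, 0.006, -1.0]]
s,t,z mm 97.4 -1.1 123.9
```

View pics/s7.png

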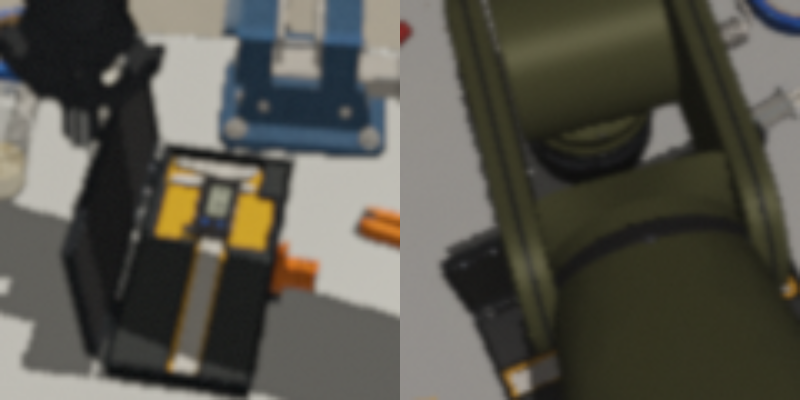

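The picture shows the fingertip at (75,125) behind the lid, just touching it. Now I swing the lid over.

```bash
python3 -m handwheel '{"delta_pos":[[0,-7,1],[0,-13,1],[0,-22,0],[0,-31,0],[0,-40,1],[0,-49,2],[0,-58,4],[0,-66,7],[0,-75,11],[0,-83,14.5],[0,-91,20],[0,-98,25]],"angular":[[0,0,0],[0,0,0],[0,0,0],[0,0,0],[0,0,0],[0,0,0],[0,0,0],[0,0,0],[0,0,0],[0,0,0],[0,0,0],[0,0,0]]}'; python3 st.py
```

```text
time: 20.02
tool_pos: [0.5569, 0.1976, 0.0979]
tool_rot: [0.002, 0.538, 0.843, 0.002]
contact_force: [1.5, 1.5, 0.1]
width: -0.002
t 20.0167 tcp [0.5569 0.1976 0.0979] F [1.5 1.5 0.1] w -0.0021422710536413976 
Rot [[-0.421, 0.907, 0.006], [0.907, 0.421, 0.002], [-0.001, 0.006, -1.0]]
s,t,z mm -1.3 -0.9 97.9
```

```bash
python3 -m handwheel '{"delta_pos":[[0,-6,6],[0,-12,12.5],[0,-17,20],[0,-22,28],[0,-26,36],[0,-30,44],[0,-32,49],[0,-33,51],[0,-33,51]],"angular":[[0.006,0,0],[0.006,0,0],[0.006,0,0],[0.006,0,0],[0.006,0,0],[0.006,0,0],[0.006,0,0],[0.006,0,0],[0.006,0,0]]}'; python3 st.py
```

```text
time: 20.77
tool_pos: [0.5265, 0.1835, 0.0458]
tool_rot: [-0.0, 0.538, 0.843, -0.001]
contact_force: [-0.3, -0.2, 1.5]
width: 0.002
t 20.7667 tcp [0.5265 0.1835 0.0458] F [-0.3 -0.2  1.5] w 0.0019677678319554174 
Rot [[-0.421, 0.907, -0.002], [0.907, 0.421, -0.001], [-0.0, -0.002, -1.0]]
s,t,z mm -34.8 -0.7 45.8
```

```bash
python3 -m handwheel '{"delta_pos":[[0,-0.5,1.5],[0,-1,3],[0,-1,4],[0,-1,4]],"angular":[[0,0,0],[0,0,0],[0,0,0],[0,0,0]]}'; python3 -m handwheel '{"delta_pos":[[0,0,1],[0,0,2],[0,0,2.5],[0,0,2.5]],"angular":[[0,0,0],[0,0,0],[0,0,0],[0,0,0]]}'; python3 -m handwheel '{"delta_pos":[[0,0,1],[0,0,1.5],[0,0,1.5]],"angular":[[0,0,0],[0,0,0],[0,0,0]]}'
```

```text
time: 21.1
tool_pos: [0.5257, 0.1831, 0.0418]
tool_rot: [-0.0, 0.538, 0.843, -0.001]
contact_force: [0.3, 0.1, 1.8]
width: 0.001
time: 21.43
tool_pos: [0.5253, 0.183, 0.039]
tool_rot: [-0.001, 0.538, 0.843, -0.001]
contact_force: [-1.3, -0.6, 1.5]
width: 0.001
time: 21.68
tool_pos: [0.5253, 0.183, 0.0379]
tool_rot: [-0.001, 0.538, 0.843, -0.001]
contact_force: [-2.3, -0.6, 4.9]
width: -0.001
```

```bash
for i in 1; do python3 -m handwheel '{"delta_pos":[[0,0,0.8],[0,0,1.5],[0,0,1.5]],"angular":[[0,0,0],[0,0,0],[0,0,0]]}'; python3 -m handwheel '{"delta_pos":[[0,0,0.8],[0,0,1.5],[0,0,1.5]],"angular":[[0,0,0],[0,0,0],[0,0,0]]}'; done
```

```text
time: 21.93
tool_pos: [0.5253, 0.1829, 0.037]
tool_rot: [-0.001, 0.538, 0.843, -0.002]
contact_force: [-3.2, -1.3, 6.1]
width: -0.002
time: 22.18
tool_pos: [0.5252, 0.1828, 0.0362]
tool_rot: [-0.001, 0.538, 0.843, -0.002]
contact_force: [-3.7, -1.6, 6.9]
width: -0.006
```

```bash
python3 -m handwheel '{"delta_pos":[[0,0,1],[0,0,1.7],[0,0,1.7]],"angular":[[0,0,0],[0,0,0],[0,0,0]]}'; python3 st.py
```

```text
time: 22.43
tool_pos: [0.5252, 0.1829, 0.0354]
tool_rot: [-0.001, 0.538, 0.843, -0.002]
contact_force: [-3.2, -0.5, 7.6]
width: -0.002
t 22.4333 tcp [0.5252 0.1829 0.0354] F [-3.2 -0.5  7.6] w -0.001506416823032363 
Rot [[-0.421, 0.907, -0.004], [0.907, 0.421, -0.003], [-0.0, -0.005, -1.0]]
s,t,z mm -36.2 -0.8 35.4
```

```bash
python3 -m handwheel '{"delta_pos":[[0,0,1],[0,0,2],[0,0,2]],"angular":[[0.004,0,0],[0.004,0,0],[0.004,0,0]]}'; python3 -m handwheel '{"delta_pos":[[0,0,1],[0,0,2],[0,0,2]],"angular":[[0,0,0],[0,0,0],[0,0,0]]}'; python3 st.py
```

```text
time: 22.68
tool_pos: [0.5252, 0.1829, 0.0348]
tool_rot: [-0.003, 0.538, 0.843, -0.004]
contact_force: [-5.5, -1.6, 11.5]
width: 0.002
time: 22.93
tool_pos: [0.5252, 0.1828, 0.0346]
tool_rot: [-0.003, 0.538, 0.843, -0.005]
contact_force: [-7.2, -1.6, 14.0]
width: -0.002
t 22.9333 tcp [0.5252 0.1828 0.0346] F [-7.2 -1.6 14. ] w -0.00205843380060583 
Rot [[-0.422, 0.907, -0.01], [0.907, 0.422, -0.005], [-0.0, -0.012, -1.0]]
s,t,z mm -36.2 -0.8 34.6
```

```bash
python3 -m handwheel '{"delta_pos":[[0,0,-4],[0,-3,-4],[0,-3,-4],[0,-3,-4]],"angular":[[-0.05,0,0],[-0.05,0,0],[-0.05,0,0],[-0.05,0,0]]}'; python3 st.py
```

```text
time: 23.27
tool_pos: [0.5226, 0.1815, 0.0386]
tool_rot: [0.01, 0.538, 0.843, 0.016]
contact_force: [-0.0, -1.4, 1.5]
width: 0.002
t 23.2667 tcp [0.5226 0.1815 0.0386] F [-0.  -1.4  1.5] w 0.002174620811435835 
Rot [[-0.422, 0.906, 0.035], [0.907, 0.421, 0.016], [-0.0, 0.038, -0.999]]
s,t,z mm -39.2 -0.9 38.6
```

```bash
python3 -m handwheel '{"delta_pos":[[0,0,1],[0,0,2],[0,0,2.5],[0,0,2.5]],"angular":[[0,0,0],[0,0,0],[0,0,0],[0,0,0]]}'; python3 -m handwheel '{"delta_pos":[[0,0,0.8],[0,0,1.5],[0,0,1.5]],"angular":[[0,0,0],[0,0,0],[0,0,0]]}'; python3 -m handwheel '{"delta_pos":[[0,0,0.8],[0,0,1.7],[0,0,1.7]],"angular":[[0,0,0],[0,0,0],[0,0,0]]}'; python3 st.py
```

```text
time: 23.6
tool_pos: [0.5225, 0.1815, 0.0361]
tool_rot: [0.01, 0.538, 0.843, 0.015]
contact_force: [-0.5, -0.3, 5.0]
width: -0.002
time: 23.85
tool_pos: [0.5224, 0.1814, 0.0351]
tool_rot: [0.009, 0.538, 0.843, 0.014]
contact_force: [-4.2, -1.5, 10.4]
width: 0.001
time: 24.1
tool_pos: [0.5224, 0.1814, 0.0345]
tool_rot: [0.008, 0.538, 0.843, 0.013]
contact_force: [-6.9, -2.9, 14.1]
width: -0.001
t 24.1 tcp [0.5224 0.1814 0.0345] F [-6.9 -2.9 14.1] w -0.0005813091820599003 
Rot [[-0.422, 0.906, 0.029], [0.907, 0.422, 0.013], [0.0, 0.032, -1.0]]
s,t,z mm -39.4 -0.9 34.5
```

```bash
python3 -m handwheel '{"delta_pos":[[0,-0.5,1],[0,-0.8,1.8],[0,-0.8,2]],"angular":[[-0.005,0,0],[-0.005,0,0],[-0.005,0,0]]}'; python3 st.py
```

```text
time: 24.35
tool_pos: [0.5224, 0.1814, 0.034]
tool_rot: [0.01, 0.537, 0.843, 0.016]
contact_force: [-5.0, -0.1, 14.1]
width: 0.003
t 24.35 tcp [0.5224 0.1814 0.034 ] F [-5.  -0.1 14.1] w 0.0029562866770292944 
Rot [[-0.422, 0.906, 0.033], [0.907, 0.422, 0.016], [0.0, 0.037, -0.999]]
s,t,z mm -39.4 -1.0 34.0
```

```bash
python3 -m handwheel '{"delta_pos":[[0,0,-2],[0,0,-4],[0,0,-6],[0,0,-6]],"angular":[[0,0,0],[0,0,0],[0,0,0],[0,0,0]]}'; python3 -c "
from h import *
im,d=snap('scene');w=pts('scene',d)
C=np.array([.5577,.1989]);c=np.array([.9063,.4226]);e=np.array([-.4226,.9063])
s=(w[...,:2]-C)@c;t=(w[...,:2]-C)@e
for a in (-45,-30,0,30): 
  k=(abs(s-a/1e3)<.006)&(t>.05)&(t<.11); print(a,k.sum(),np.round(np.median(w[k][:,2])*1e3,1))
m=cv2.resize(im[140:260,200:320],(600,600));cv2.imwrite('pics/s8.png',m)"; python3 st.py
```

```text
time: 24.68
tool_pos: [0.522, 0.1812, 0.0397]
tool_rot: [0.01, 0.537, 0.843, 0.015]
contact_force: [0.9, 0.0, -0.2]
width: -0.006
-45 311 308.9
-30 277 303.6
0 89 34.6
30 85 34.0
t 24.7333 tcp [0.522  0.1812 0.0396] F [-0.  -0.5  0.6] w 0.0009240714856814947 
Rot [[-0.422, 0.906, 0.032], [0.907, 0.422, 0.015], [0.0, 0.036, -0.999]]
s,t,z mm -39.9 -0.9 39.6
```

View pics/s8.png

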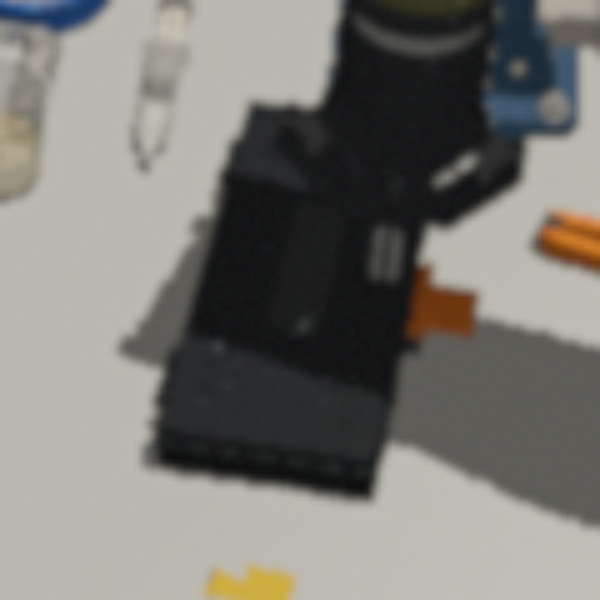

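The lid looks shut, with the finger (385,255) off it at about zero force. I retreat and confirm.

```bash
python3 -m handwheel '{"delta_pos":[[0,0,-20],[0,0,-50],[0,0,-90],[0,0,-130],[0,-40,-160],[0,-80,-180],[0,-120,-180],[0,-160,-180],[0,-200,-180],[0,-200,-180],[0,-200,-180]],"angular":[[0,0,0],[0,0,0],[0,0,0],[0,0,0],[0,0,0],[0,0,0],[0,0,0],[0,0,0],[0,0,0],[0,0,0],[0,0,0]]}'; python3 -c "
from h import *
C=np.array([.5577,.1989]);c=np.array([.9063,.4226]);e=np.array([-.4226,.9063])
ims=[]
for n in('scene','top'):
  im,d=snap(n);w=pts(n,d);s=(w[...,:2]-C)@c;t=(w[...,:2]-C)@e
  for a in (-50,-30,0,30): 
    k=(abs(s-a/1e3)<.006)&(abs(t)<.11)&(w[...,2]<.2);print(n,a,k.sum(),np.round(np.median(w[k][:,2])*1e3,1))
  hs=cv2.cvtColor(im,cv2.COLOR_BGR2HSV);k=(hs[...,0]<18)&(hs[...,1]>150)&(abs(s+.075)<.012)&(abs(t)<.02);print('pad z',np.round(np.median(w[k][:,2])*1e3,1),k.sum())
  ims.append(im)
cv2.imwrite('pics/s9.png',np.hstack([cv2.resize(ims[0][100:300,150:350],(400,400)),cv2.resize(ims[1][90:290,160:360],(400,400))]))
tool()"
```

```text
time: 25.65
tool_pos: [0.3336, 0.0935, 0.212]
tool_rot: [0.011, 0.538, 0.843, 0.016]
contact_force: [0.5, 0.3, -1.0]
width: -0.003
scene -50 327 33.9
scene -30 281 34.7
scene 0 282 34.7
scene 30 278 34.5
pad z 18.7 78
top -50 448 34.2
top -30 405 35.2
top 0 403 34.9
top 30 397 34.7
pad z 18.7 114
t 25.75 tcp [0.3355 0.0942 0.2125] F [-0.2 -0.2  0.7] w -0.0018105333176147416 
Rot [[-0.422, 0.906, 0.034], [0.907, 0.421, 0.016], [0.0, 0.037, -0.999]]
```

View pics/s9.png

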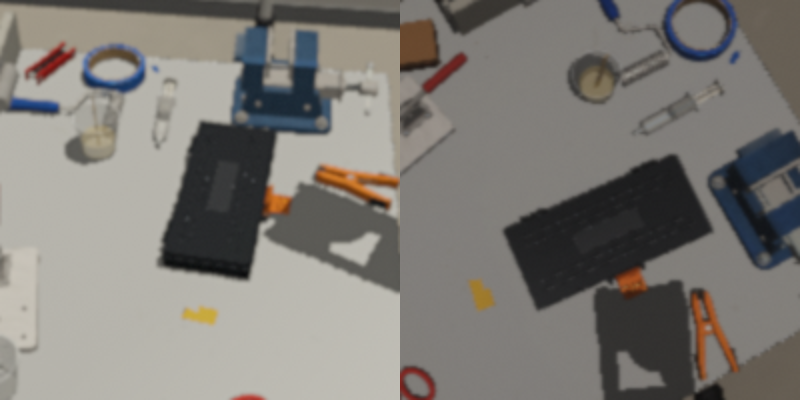

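The lid is shut and level at 34–35 mm. The pad is back at its rest height of 18.7 mm, and the clamp, cup and syringe appear where they were. I hand in.

```bash
python3 -c "
from plant import ctrl
print(ctrl.close_job())"
```

```text
the job is handed in; nothing more can be done
None
```

The caliper is in its case with the lid latched shut, and I handed the job in at about 26 s of the 70 s allowed.

- **Latch:** My first press stalled at about 8–9 N because the finger caught the hook. I backed off 6 mm, pressed again at about 7 N, and the lid popped fully open.
- **Caliper:** I gripped it by the head, turned it about 56° and lowered it into the cut-out until light contact (about 5 N). After release it lay flat, with the beam top level at 14–15 mm along its whole length and the head top at about 23 mm.
- **Lid:** I swung it over from behind and pressed near its front edge. The first press reached about 16 N in total without snapping. I tilted the tool slightly, moved 3 mm nearer the front edge and pressed again, peaking at a similar 16 N, below the 25 N limit.
- **Last checks:** With the arm clear, both cameras showed the lid level at 34–35 mm. The latch pad was back at its rest height of 18.7 mm and the tool force was near zero. The clamp, cup and syringe looked unmoved, by eye only.
- **Disagreements:** The two cameras differed by up to about 6 mm on the caliper's head before I gripped it, and by about 1–2 mm on its sideways position above the cut-out. It went in without resistance. I never saw or felt the latch snap itself, so I judge it from the lid staying down and the pad returning to rest.

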